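# Screw the blue glaze jar shut in the pottery studio

## Robot

A 6-joint arm with a two-finger parallel gripper is mounted at the origin on the work surface. World frame = base frame: x ahead of the robot, y to its left, z up, the work surface at z = 0. Lengths are in m, angles in rad, forces in N, time in s.
With the tool pointing down it reaches from about 0.35 to 1 m from the base axis. Payload 7.1 kg.
Tool frame: the origin (TCP) lies between the finger pads; the fingertips stand 22 mm ahead of it and the grasp point (between the pads) lies 3 mm ahead of it; x points along the fingers, y is the direction in which the jaws open and shut, and the axes are right-handed (so a half turn about x gives the same grasp; the last joint's range is limited). The gripper opens to 85 mm and grips with 20 to 120 N. Pads are 22 mm wide; open, the fingers measure 114 mm over their backs; the gripper's body (76 mm by 85 mm) begins 54 mm behind the grasp point. The pads swing forward as they close: fully open they stand 13 mm farther back than shut.
Start: joints at [1.281, 0.423, 1.63, -0, 1.089, -0.019], TCP at [0.167, 0.602, 0.253] pointing down, gripper open.
Joint ranges: [-3, 3], [-0.9, 2.11], [0.09, 2.58], [-1.31, 4.45], [0.11, 2.69], [-2.54, 2.54]. Speed limits (rad/s): [2.39, 2.39, 3.01, 3.14, 3.14, 3.14].

## Interface

Orientations are given as a rotation vector (axis times angle).
In Python, from rig import manip gives the robot as it stands. The module is installed in compiled form; this text tells all that it offers. Calls block until the motion is done:
- manip.move_to(position, orientation): joint-space move of the TCP to a pose.
- manip.servo_line(position, orientation=None, rate=0.15): straight line of the TCP; orientation=None keeps the orientation; rate is the mean speed in m/s.
- manip.set_joints(angles): joint-space move.
- manip.command_gripper(opening, f_grip=None): finger opening in m; f_grip is the grip in N (None keeps the last); returns when the fingers have stopped.
- manip.hold(seconds).
- manip.solve_ik(position, orientation): joint angles nearest the present ones, or None.
- manip.camera(name): name is "scene" or "top" or "wrist"; returns a dict with "image" (400x640x3 uint8, red, green, blue), "fx", "fy", "cx", "cy" (pixels), "cam_to_world" (4x4, takes a point from camera to world coordinates); the wrist camera has in their place "mount" (4x4, takes a point from camera to tool coordinates, whose origin is the TCP and whose axes are the tool frame's). Camera axes: x right, y down, z forward; pixel columns grow to the right and rows downward; lengths in m; the calibration is good to about 2 mm. The wrist camera is an equidistant fisheye: a pixel r from the principal point sees the ray r / f radians off the axis. A picture is of the moment at which its call begins: read the wrist's pose just before it. There is no depth.
A pose or a line that the arm cannot do raises manip.IKError and nothing moves.
- manip.sign_off(): hands the job in, once; it reports no verdict.
Readings, each from a call of its own:
- manip.get_time(): time.
- manip.get_joint_positions(): joint angles.
- manip.get_joint_vel(): joint speeds.
- manip.get_tau(): joint torques, N m.
- manip.get_position(): TCP position.
- manip.get_ee_rot(): TCP orientation.
- manip.get_contact_force(): force on the tool from outside, world axes, zero at the start.
- manip.get_torque(): the same for the moment, N m.
- manip.get_width(): finger opening in m.
Only numpy, scipy, OpenCV 4.12 (cv2) and the standard library are available. Lean on these libraries where they do the work, as an engineer would, in place of code of your own. Each camera call takes 0.05 s, during which the arm holds its last target. There are 200 camera calls.

## Task

I have finished with the blue glaze: screw the cap of the blue jar fully home, clockwise as seen from above, until the white end of its grip bar points at the black mark on the jar and it stops. I am still using the red and green glazes, so leave the caps of those two jars as they are.

Things in the scene. Friction and masses are not known exactly. Their poses are not given: they have to be found in the camera images.
- blue_cap (a joint): Blue cap's turn about the jar's vertical axis, rad: 0 = fully home on a hard stop (white end of its bar points at the black mark on the jar's white shoulder), growing anticlockwise from above to 1.5; starts at 0.8 to 1.3. It neither rises nor comes off and stays where left; needs 0.08 N m. The jar is fixed, 90 mm across and 106 mm high, on a black foot 104 mm across.
- blue_cap_grip (a point): Point on the blue cap's axis inside its upright grip bar, 145 mm above the table: grip here. Cap: ribbed disc 70 mm across, top 122 mm above the table; on it, centred, a bar 60 mm long, 14 mm thick, top 152 mm above the table. Turns with the cap: x along the bar to its white-topped end, y across its thickness, z up.
- red_cap_dot (a point): Centre of the white patch on top of the red cap's bar, 21 mm from that cap's axis along the bar, 152 mm above the table; turns with the cap, x outward along the bar. Jar and cap like the blue one, partly unscrewed, turning as easily, to be left as it is. The three jars swap places; their axes are at least 125 mm apart.
- green_cap_dot (a point): Centre of the white patch on top of the green cap's bar, 21 mm from that cap's axis along the bar, 152 mm above the table; turns with the cap, x outward along the bar. Jar and cap like the blue one, partly unscrewed, turning as easily, to be left as it is. The three jars swap places; their axes are at least 125 mm apart.

How it is judged:
By the outcome, as a careful person would: the job done as asked, in the order asked, and still so for the second after the job is handed in, with the robot touching nothing.
It also fails if it takes over 30 s, if anything falls off the work surface, if the arm or the gripper's body presses on something with over 40 N, if the wrist force passes 120 N, or if a joint passes its speed limit or range.

## Working session

There is one attempt and no reset: what is moved stays moved. The work goes in short steps, each a Python script; the robot and the scene stay as the last script left them, time stands still between calls to the robot, and variables do not carry over. Pictures are saved under pics/ and viewed, about 8 in all and at most 12, crops included, and the job is handed in when it is done.

```bash
mkdir -p pics
python3 - <<'E'
from rig import manip
import cv2,numpy as np,pickle
d={}
for n in("scene","top"):
    c=manip.camera(n);d[n]=c
    cv2.imwrite(f"pics/{n}0.png",c["image"][...,::-1]);print(n,c["fx"],c["cx"],c["cy"],np.round(c["cam_to_world"],3).tolist())
pickle.dump(d,open("c0.pkl","wb"))
E
```

```text
scene 392.558097300729 315.63940885520685 197.20686391409305 [[-0.565, 0.72, -0.402, 0.861], [0.825, 0.491, -0.28, 0.203], [-0.004, -0.49, -0.872, 0.819], [0.0, 0.0, 0.0, 1.0]]
top 400.7980106972054 319.9454254257376 197.33125141529794 [[0.018, -0.982, 0.19, 0.42], [-1.0, -0.014, 0.023, -0.014], [-0.02, -0.191, -0.981, 0.838], [0.0, 0.0, 0.0, 1.0]]
```

View pics/top0.png

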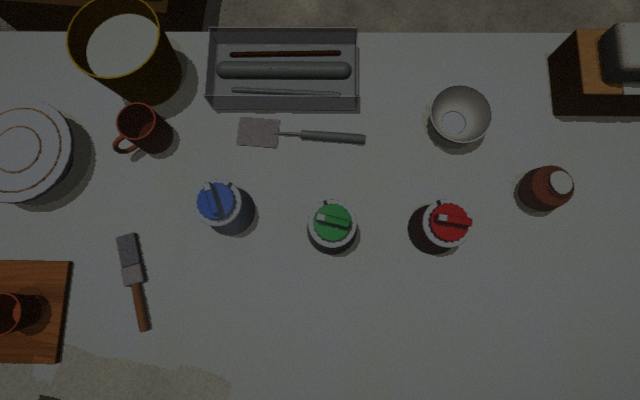

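View pics/scene0.png

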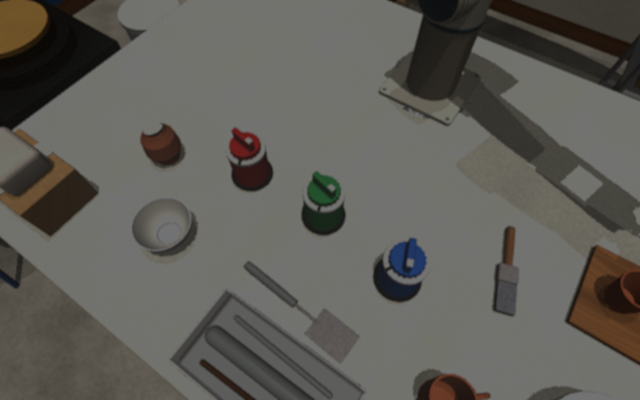

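Top view: blue cap is near pixel (216,203), green near (334,222), red near (450,222). I'll locate the blue cap and zoom in on it.

```bash
cat > h.py <<'E'
import numpy as np,cv2
def ray(c,u,v,z):
    T=c["cam_to_world"];d=T[:3,:3]@np.array([(u-c["cx"])/c["fx"],(v-c["cy"])/c["fy"],1]);o=T[:3,3]
    return o+d*(z-o[2])/d[2]
def proj(c,p):
    q=np.linalg.inv(c["cam_to_world"])@np.r_[p,1];return q[0]/q[2]*c["fx"]+c["cx"],q[1]/q[2]*c["fy"]+c["cy"]
E
python3 - <<'E'
import pickle;from h import *
d=pickle.load(open("c0.pkl","rb"))
tiles=[]
for n,roi in(("top",(185,165,70,70)),("scene",(370,228,70,70))):
    c=d[n];im=c["image"];h=cv2.cvtColor(im,cv2.COLOR_RGB2HSV)
    for col,hs in(("blue",[(100,130)]),("green",[(50,85)]),("red",[(0,6),(174,180)])):
        m=sum(cv2.inRange(h,(a,150,90),(b,255,255)) for a,b in hs)
        k,l,s,ce=cv2.connectedComponentsWithStats(m)
        i=1+np.argmax(s[1:,4]);hull=cv2.convexHull(np.argwhere(l==i)[:,::-1].astype(np.int32))
        P=np.array([ray(c,u,v,.122)[:2] for u,v in hull[:,0]]);
        (cx,cy),r=cv2.minEnclosingCircle(P.astype(np.float32));print(n,col,s[i],cx,cy,r,ray(c,*ce[i],.122))
    x,y,w,hh=roi;tiles.append(cv2.resize(im[y:y+hh,x:x+w],(400,400),interpolation=cv2.INTER_CUBIC))
cv2.imwrite("pics/z.png",np.clip(np.hstack(tiles)[...,::-1]*1.5,0,255))
E
```

```text
top blue [197 190  13  26 121] 0.5464637279510498 0.21679067611694336 0.023541729897260666 [0.54500671 0.2169607  0.122     ]Traceback (most recent call last):
  File "<stdin>", line 9, in <module>
    return _wrapfunc(a, 'argmax', axis=axis, out=out, **kwds)
    return bound(*args, **kwds)
ValueError: attempt to get argmax of an empty sequence
```

Run:
```python
import pickle;from h import *
d=pickle.load(open("c0.pkl","rb"))
tiles=[]
rois={"top":{"blue":(185,170,70,65),"green":(300,190,70,70),"red":(405,190,80,70)},"scene":{"blue":(370,228,70,80),"green":(295,165,60,80),"red":(220,120,60,80)}}
for n in rois:
    c=d[n];im=c["image"];h=cv2.cvtColor(im,cv2.COLOR_RGB2HSV)
    for col,(x,y,w,hh) in rois[n].items():
        ch={"red":0,"green":1,"blue":2}[col];I=im[y:y+hh,x:x+w].astype(int)
        o=np.delete(I,ch,2).max(2);m=((I[...,ch]-o>25)&(I[...,ch]>70))
        pts=np.argwhere(m)[:,::-1]+[x,y]
        P=np.array([ray(c,u,v,.122)[:2] for u,v in pts]);(cx,cy),r=cv2.minEnclosingCircle(P.astype(np.float32));print(n,col,len(pts),round(cx,4),round(cy,4),round(r,4),P.mean(0).round(4))
    x,y,w,hh=rois[n]["blue"];tiles.append(cv2.resize(im[y:y+65,x:x+65],(400,400),interpolation=cv2.INTER_CUBIC))
cv2.imwrite("pics/z.png",np.clip(np.hstack(tiles)[...,::-1]*1.5,0,255))
```

```text
top blue 761 0.5509 0.1961 0.0341 [0.5499 0.1962]
top green 735 0.5154 -0.0195 0.0333 [ 0.5146 -0.0202]
top red 857 0.5184 -0.2318 0.0364 [ 0.5182 -0.2315]
scene blue 773 0.546 0.1953 0.0384 [0.549  0.1949]
scene green 428 0.5092 -0.0227 0.0383 [ 0.5151 -0.0221]
scene red 478 0.5137 -0.2377 0.0432 [ 0.5174 -0.2317][ WARN:0@0.254] global loadsave.cpp:1063 imwrite_ Unsupported depth image for selected encoder is fallbacked to CV_8U.
```

View pics/z.png

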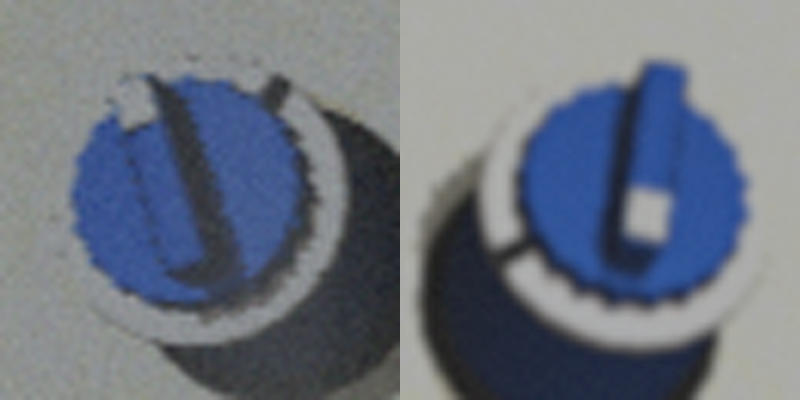

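```bash
python3 - <<'E'
import pickle;from h import *
d=pickle.load(open("c0.pkl","rb"))
C=np.array([.5497,.1955])
for n,x0,y0,P in(("top",185,170,dict(dot=(137,105,.152),end=(190,265,.152),mark=(278,95,.106))),("scene",370,228,dict(dot=(247,214,.152),end=(263,70,.152),mark=(117,250,.106)))):
    k=65/400
    for a,(u,v,z) in P.items():
        p=ray(d[n],u*k+x0-.4,v*k+y0-.4,z)[:2];e=p-C;print(n,a,p.round(4),"r",np.hypot(*e).round(4),"ang",np.arctan2(e[1],e[0]).round(3))
        P[a]=p
    q=P["dot"]-P["end"];print("bar dir",np.arctan2(q[1],q[0]),np.hypot(*q))
E
python3 - <<'E'
from rig import manip
import numpy as np
from scipy.spatial.transform import Rotation as R
print(R.from_rotvec(manip.get_ee_rot()).as_matrix().round(3))
C=[.5497,.1955]
# tool x down; y direction at angle b
def ori(b):
    y=np.array([np.cos(b),np.sin(b),0]);x=np.array([0,0,-1.]);return R.from_matrix(np.c_[x,y,np.cross(x,y)]).as_rotvec()
for b in np.arange(-3.1,3.2,.3):
    q=manip.solve_ik([*C,.148],ori(b));print(round(b,2),None if q is None else np.round(q,2))
E
```

```text
top dot [0.5695 0.2023] r 0.0209 ang 0.333
top end [0.5234 0.1839] r 0.0288 ang -2.727
top mark [0.5832 0.1737] r 0.04 ang -0.577
bar dir 0.3801022163238934 0.04967242069256821
scene dot [0.5691 0.2023] r 0.0205 ang 0.338
scene end [0.5262 0.1851] r 0.0257 ang -2.726
scene mark [0.5818 0.1748] r 0.0382 ang -0.574
bar dir 0.38117895243739625 0.046210228323964514
[[-0.     0.267  0.964]
 [-0.001  0.964 -0.267]
 [-1.    -0.001 -0.   ]]
-3.1 None
-2.8 None
-2.5 None
-2.2 [0.32 0.5  1.79 0.   0.85 2.52]
-1.9 [ 0.32  0.5   1.79 -0.    0.85  2.22]
-1.6 [0.32 0.5  1.79 0.   0.85 1.92]
-1.3 [ 0.32  0.5   1.79 -0.    0.85  1.62]
-1.0 [ 0.32  0.5   1.79 -0.    0.85  1.32]
-0.7 [ 0.32  0.5   1.79 -0.    0.85  1.02]
-0.4 [ 0.32  0.5   1.79 -0.    0.85  0.72]
-0.1 [ 0.32  0.5   1.79 -0.    0.85  0.42]
0.2 [ 0.32  0.5   1.79 -0.    0.85  0.12]
0.5 [ 0.32  0.5   1.79  0.    0.85 -0.18]
0.8 [ 0.32  0.5   1.79 -0.    0.85 -0.48]
1.1 [ 0.32  0.5   1.79 -0.    0.85 -0.78]
1.4 [ 0.32  0.5   1.79  0.    0.85 -1.08]
1.7 [ 0.32  0.5   1.79 -0.    0.85 -1.38]
2.0 [ 0.32  0.5   1.79 -0.    0.85 -1.68]
2.3 [ 0.32  0.5   1.79 -0.    0.85 -1.98]
2.6 [ 0.32  0.5   1.79 -0.    0.85 -2.28]
2.9 None
3.2 None
```

Both views agree: the axis is at about (0.550, 0.1955), the bar at about 0.36 rad and the mark at about -0.575, so 0.93 rad of turn remains. Next I grip the bar and turn it clockwise, watching the torque.

```bash
cat >> h.py <<'E'
from scipy.spatial.transform import Rotation as R
def ori(b):
    y=np.array([np.cos(b),np.sin(b),0]);x=np.array([0,0,-1.]);return R.from_matrix(np.c_[x,y,np.cross(x,y)]).as_rotvec()
C=[.5497,.1955]
def yaw(m):
    y=R.from_rotvec(m.get_ee_rot()).as_matrix()[:,1];return np.arctan2(y[1],y[0])-np.pi/2
E
python3 - <<'E'
from rig import manip as m
from h import *
st=lambda s:print(s,round(m.get_time(),2),"bar",round(yaw(m),3),"F",np.round(m.get_contact_force(),1),"M",np.round(m.get_torque(),2),"w",round(m.get_width(),4))
b0=.362
m.move_to([*C,.235],ori(b0+np.pi/2));st("above")
m.servo_line([*C,.149],rate=.08);st("down")
m.command_gripper(0.0,40);st("grip");print(m.get_position())
for b in (.1,-.15,-.4,-.5):
    m.move_to([*C,.149],ori(b+np.pi/2));st(b)
b=-.5
while b>-.70:
    b-=.02;m.move_to([*C,.149],ori(b+np.pi/2));st(round(b,3))
    if abs(m.get_torque()[2])>.6: break
E
```

```text
above 2.11 bar 0.363 F [-0.8  0.9  0.6] M [ 0.02 -0.01 -0.  ] w 0.0855
down 3.33 bar 0.362 F [ 0.5  0.1 -0.1] M [-0.02 -0.05  0.04] w 0.0856
grip 3.98 bar 0.362 F [-0.1 -2.5  2.6] M [-0.55 -0.06 -0.1 ] w 0.0131
[0.54989794 0.19514256 0.14924615]
0.1 4.34 bar 0.104 F [ 0.5 -3.8  4.7] M [-0.67  0.01 -0.05] w 0.0136
-0.15 4.69 bar -0.144 F [-0.3 -4.1  5.3] M [-0.71  0.02 -0.06] w 0.0133
-0.4 5.04 bar -0.394 F [-0.3 -4.1  4.8] M [-0.68 -0.05 -0.03] w 0.013
-0.5 5.29 bar -0.493 F [ 0.  -4.3  5.8] M [-0.67 -0.04 -0.08] w 0.0135
-0.52 5.54 bar -0.513 F [-0.2 -4.   4.6] M [-0.63 -0.05 -0.11] w 0.0129
-0.54 5.79 bar -0.533 F [ 0.  -3.6  5.8] M [-0.68 -0.06 -0.1 ] w 0.0131
-0.56 6.04 bar -0.553 F [ 0.3 -4.9  4.6] M [-0.63 -0.05 -0.14] w 0.0129
-0.58 6.29 bar -0.572 F [-0.  -3.9  5.5] M [-0.62 -0.06  0.33] w 0.0131
-0.6 6.54 bar -0.59 F [-0.1 -3.6  4.9] M [-0.64 -0.03  0.89] w 0.0133
```

The torque rises sharply at -0.575, which is the hard stop and matches the mark. I'll ease most of the load, release, lift and check.

Run:
```python
from rig import manip as m
from h import *
m.move_to([*C,.149],ori(-.583+np.pi/2));print(m.get_torque())
m.command_gripper(.085);m.servo_line([*C,.26],rate=.12)
m.move_to([.3,.5,.3],ori(1.2))
print(m.get_time(),m.get_contact_force())
t=[]
for n,x,y in(("top",185,170),("scene",370,228)):
    c=m.camera(n);t.append(cv2.resize(c["image"][y:y+65,x:x+65],(400,400),interpolation=cv2.INTER_CUBIC))
    cv2.imwrite(f"pics/{n}1.png",c["image"][...,::-1])
cv2.imwrite("pics/z1.png",np.clip(np.hstack(t)[...,::-1]*1.5,0,255).astype(np.uint8))
```

```text
[-0.63239701 -0.10466773  0.53522725]
10.025 [-0.53126565 -0.19682401 -0.26248546]
```

View pics/z1.png

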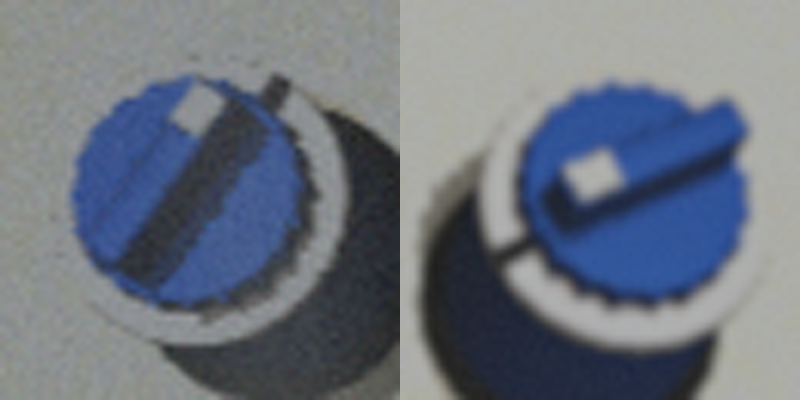

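View pics/top1.png

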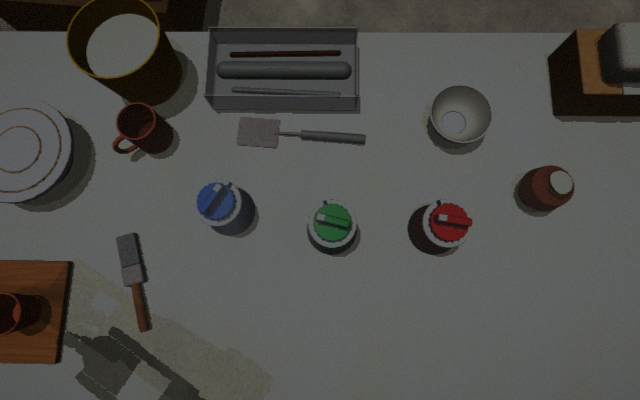

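The crops show the white end at (199,107) in the top view and (193,174) in the scene view, pointing at the mark. Green and red look unchanged. I'll check the angle numerically, then hand in.

Run:
```python
import pickle;from h import *
from rig import manip as m
d=pickle.load(open("c0.pkl","rb"));k=65/400;ok=[]
for n,x0,y0,u,v in(("top",185,170,199,107),("scene",370,228,193,174)):
    e=ray(d[n],u*k+x0-.4,v*k+y0-.4,.152)[:2]-C;a=np.arctan2(e[1],e[0]);ok.append(abs(a+.575)<.1);print(n,np.hypot(*e),a)
    new=cv2.imread(f"pics/{n}1.png")[...,::-1].astype(int);D=np.abs(new-d[n]["image"]).mean(2)
    for q in((-.02+0,.5150),(-.2317,.518)):
        cu,cv=map(int,proj(d[n],[q[1],q[0],.13]));print(" diff other jar",D[cv-18:cv+18,cu-18:cu+18].mean().round(2),cv2.blur(D,(3,3))[cv-18:cv+18,cu-18:cu+18].max().round(1))
if all(ok): m.sign_off();print("signed",m.get_time())
```

```text
top 0.022381273182334665 -0.5174284712425372
 diff other jar 2.46 4.2
 diff other jar 2.57 5.8
scene 0.02105652660322008 -0.6031955531808537
 diff other jar 1.02 1.8
 diff other jar 1.08 1.8
the job is handed in; nothing more can be done
the job is handed in; nothing more can be done
```

The blue cap is screwed fully home. I gripped its bar at 40 N and turned it clockwise from about 0.36 to -0.575 rad. There the twisting moment rose sharply, from -0.14 to +0.89 N m. I then released, lifted clear and handed the job in shortly after the 10 s reading.

**Blue cap:** The stop fell at the mark's measured angle, -0.575 rad. After release the white end read -0.52 rad in the top view and -0.60 rad in the scene view. They differ by about 0.09 rad, since I picked the white patch by eye, but they lie either side of the mark.

**Red and green caps:** Before-and-after pictures of both jars differ only by image noise.

**Robot:** It was clear of everything, and the contact force read about zero (0.6 N).

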